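Open the centrifuge rotor: left-hand lid off and onto its rest

ROBOT

A 7-joint arm with a two-finger parallel gripper is mounted at the origin on the work surface. World frame = base frame: x ahead of the robot, y to its left, z up, the work surface at z = 0. Lengths are in mm, angles in rad, forces in N, time in s.
With the tool pointing down it reaches from about 400 to 900 mm from the base axis. Payload 5.6 kg.
Tool frame: the origin (TCP) lies midway between the tips of the shut fingers; the grasp point (between the pads) lies 19 mm behind it; x points along the fingers, y is the direction in which the jaws open and shut, and the axes are right-handed (so a half turn about x gives the same grasp; the last joint's range is limited). The gripper opens to 92 mm and grips with 3 to 60 N. Pads are 20 mm wide; open, the fingers measure 128 mm over their backs; the gripper's body (75 mm by 189 mm) begins 69 mm behind the grasp point.
Start: joints at [-1.325, 0.468, -0.012, 1.603, 0.006, 1.071, -0.056], TCP at [185.163, 623.076, 214.592] pointing down, gripper open.
Joint ranges: [-2.53, 2.53], [-0.31, 2.02], [-1.57, 1.55], [0.28, 2.44], [-1.29, 4.43], [0.15, 1.84], [-2.92, 2.92]. Speed limits (rad/s): [2.57, 2.57, 3.14, 3.14, 3.14, 3.14, 3.14].

INTERFACE

Orientations are given as a rotation vector (axis times angle).
In Python, from cell import robot, grip, kin, viewer gives the robot as it stands. Calls block until the motion is done:
- robot.movep(position, orientation): joint-space move of the TCP to a pose.
- robot.servo_line(position, feed=150, rotation=None): straight line of the TCP; rotation=None keeps the orientation; feed is the mean speed in mm/s.
- robot.goto_joints(angles): joint-space move.
- grip(opening, newtons=None): opening from 0.0 (shut) to 1.0 (fully open); newtons is the grip in N (None keeps the last); returns when the fingers have stopped.
- robot.hold(seconds).
- kin.ik(position, orientation): joint angles nearest the present ones, or None.
- robot.observe(): the state.
- viewer.read_camera(name): name is "scene" or "side" or "wrist"; returns the picture (384x512x3 uint8, red, green, blue); there is no depth.
- viewer.camera_info(name): a dict with "camera_matrix" (3x3 intrinsics, pixels), "R" (3x3) and "t" (3): a world point X has camera coordinates R X + t. Camera axes: x right, y down, z forward; pixel columns grow to the right and rows downward; lengths in mm; the calibration is good to about 2 mm. A picture is of the moment at which its call begins: read the wrist's pose just before it. camera_info takes no time and is no camera call; for the wrist camera it gives the pose at the moment of the call.
A pose or a line that the arm cannot do raises robot.IKError and nothing moves.
- robot.job_done(): hands the job in, once; it reports no verdict.
Trained networks look in the newest picture that a camera, given by its name, has taken for a name from the list of things; names that differ only in an ending like _2 or _b are one class to them, and where a whole thing is asked for, a point or a joint stands for the part that bears it (a point fixed in the world has none). Each returns a list of dicts, best first, with "confidence" (0 to 1); they miss things now and then, are a little off and sometimes report something else, mostly with a low value. They report only what shows in the picture. A call takes as long as a camera call. They do not tell look-alikes from the thing itself.
- viewer.silhouettes(name, camera): "mask" (384x512 bool, what is visible of it).
- viewer.pinpoint(name, camera): "at" ([x, y, z] in mm, in the coordinates of the camera as it stood for that picture, good to about 4 mm: a listed point, or the origin of a listed thing).
The state is a dict: "t": time; "joints": joint angles; "joint_velocities": joint speeds; "joint_torque": joint torques, N m; "tcp_pos": TCP position; "tcp_rot": TCP orientation; "contact_force": force on the tool from outside, world axes, zero at the start; "wrist_torque": the same for the moment, N m; "grip_width": opening from 0.0 (shut) to 1.0 (fully open).
Only numpy, scipy, OpenCV 4.12 (cv2) and the standard library are available. Lean on these libraries where they do the work, as an engineer would, in place of code of your own. Each camera call takes 0.05 s, during which the arm holds its last target. There are 200 camera calls.

TASK

The run is over and the centrifuge cover has popped ajar: push the cover right back until it stands upright or beyond and stays there. The rotor lid has a left-hand thread: turn its knob clockwise, re-gripping as needed, until the engraved line on the lid meets the line on the rotor rim, and stop there a moment with the lid still down on the thread. Then lift the lid straight off and set it level in the round lid rest, letting go only once it is seated, without disturbing the other things on the bench.

Things in the scene. Friction and masses are not known exactly. Their poses are not given: they have to be found in the camera images.
- cover (a joint): Hinge of the centrifuge's white cover (rad): 0 closed, 1.57 upright, end stop 2.0. Starts ajar (0.85 to 1.15) above the rotor and stays where it is left; 0.5 to 0.8 N m moves it. A plate 205 mm from hinge to free edge, 210 wide; its inner face lies 10 mm and its outer face 18 mm off the hinge line. Opened by pushing its free edge or inner side from the front towards the hinge with closed fingers.
- cover_edge (a point): Middle of the free (front) edge of the cover, on its inner side, 205 mm from the hinge line: 160 to 191 mm above hinge height when ajar; moves with the cover on an arc up and over to the back. Upright fingers standing in front of it, tips some 20 mm below it, push it back; anything bearing on the plate from above only loads the hinge.
- cover_hinge (a point): Middle of the hinge line, 144 mm above the bench. x points level from the machine's front to its back (the way to push the cover), y along the hinge, z up. The centrifuge is a fixed white box, 230 mm wide, 270 deep, top 142 mm up; the hinge is 10 mm from its back. The rotor sits in a round open chamber, 168 mm wide, in its top, centred 100 mm in front of the hinge.
- rotor_axis (a point): Centre of the rotor at its flat rim's height (105 mm above the bench), z up: the axis on which the lid turns. The black rotor, 132 mm in diameter, has stopped at any angle; the drive's brake holds it, it does not turn. The lid's disc lies on the rim when closed.
- rotor_mark (a point): The line engraved (white-filled) on the rotor's black rim, just outside the lid's edge: the point is at its inner end, 52 mm from the rotor axis.
- knob (a point): Centre of the lid's black round fluted knob, 38 mm diameter, 36 high, gripped from above at any yaw. z up. Knob and lid are one loose piece, 0.11 to 0.23 kg: bare metal disc of 104 mm diameter, 6 thick, its top face 18 and underside 24 mm below this point; below it a threaded stem, 44 mm wide, down to 42 mm below this point. Turning needs under 0.5 N m.
- lid_mark (a point): Outer end of the dark line engraved across the lid's top, 52 mm from its axis. It starts 2.2 to 2.6 rad short of the rotor's line; an engraved arrow shows clockwise. Turned clockwise seen from above, the lid rises 2.9 mm per rad after 0.1 to 0.5 rad of slack, and is free to lift from 0.3 rad before the lines meet; before that it cannot come off. The other way it jams.
- rest_seat (a point): Centre of the ledge of the lid rest, 30 mm above the bench: fixed grey round dish, 128 mm diameter, 36 high. The lid's disc lies on the flat ledge inside a raised rim (inner diameter 116 mm, 6 high), its stem in the open middle (76 mm wide, 25 deep), at any yaw. Seated, the knob's centre is 24 mm above this point.
- tip_box_center (a point): Bystander: closed pipette-tip box, grey with white lid, 80 x 120 x 63 mm; the point is its centre. Leave it alone.
- tube_rack_center (a point): Bystander: low white rack of small tubes, 90 x 130 x 42 mm; the point is 15 mm up its middle. Leave it alone.
- reagent_bottle_center (a point): Bystander: brown glass bottle with black cap, 70 mm diameter, 150 mm high; the point is its centre. Leave it alone.
Mind the look-alikes: they are no part of the job. What is shaped like the part that bears knob but green or turquoise is not meant.

How it is judged (in metres and radians):
On the way, in this order (a step that is already met when the one before it is completed fails the run):
1. the cover stands upright or further back (hinge above 1.45 rad) (value of joint cover above 1.45 rad), for 0.2 s.
2. the lid has been unscrewed clockwise until its line stands within 14 mm of the rotor's line, while still down on the rotor (raised less than 11 mm) (horizontal distance between lid_mark and rotor_mark below 0.014 m and horizontal distance between knob and rotor_axis below 0.005 m and z of knob in the frame of rotor_axis between 0.0265 and 0.035 m), for 0.2 s.
3. the lid is lifted clear of the rotor (50 mm or more above its seat) (z of knob in the frame of rotor_axis above 0.074 m and contact force between the fingers and rotor_lid above 0.3 N), for 0.1 s.
4. the lid is seated level in the rest while the fingers still hold it (horizontal distance between knob and rest_seat below 0.012 m and z of knob in the frame of rest_seat between 0.02 and 0.027 m and angle between knob's own z axis and vertical below 0.06 rad and contact force between the fingers and rotor_lid above 0.3 N), for 0.1 s.
At the end, for the whole second after the job is handed in: The lid lies released, level (within 0.06 rad) and at rest on the ledge of the lid rest, its axis within 12 mm of the rest's centre and its knob centre 20 to 27 mm above the ledge; the cover still stands open beyond 1.45 rad (horizontal distance between knob and rest_seat below 0.012 m and z of knob in the frame of rest_seat between 0.02 and 0.027 m and angle between knob's own z axis and vertical below 0.06 rad and linear speed of rotor_lid below 0.02 m/s and value of joint cover above 1.45 rad and contact force between the fingers and rotor_lid below 0.1 N); the robot touches nothing.
It fails at once if the pipette-tip box is pushed more than 20 mm from its place (distance of tip_box_center from where it was at the start of the episode above 0.02 m).
It fails at once if the tube rack is pushed more than 20 mm from its place (distance of tube_rack_center from where it was at the start of the episode above 0.02 m).
It fails at once if the reagent bottle is pushed more than 20 mm from its place (distance of reagent_bottle_center from where it was at the start of the episode above 0.02 m).
It also fails if it takes over 72 s, if anything falls off the work surface, if the arm or the gripper's body presses on something with over 40 N, if the wrist force passes 120 N, or if a joint passes its speed limit or range.

## Working session

There is one attempt and no reset: what is moved stays moved. The work goes in short steps, each a Python script; the robot and the scene stay as the last script left them, time stands still between calls to the robot, and variables do not carry over. Pictures are saved under pics/ and viewed, about 8 in all and at most 12, crops included, and the job is handed in when it is done.

```bash
ls; mkdir -p pics
cat > h.py <<'E'
import numpy as np, cv2
from cell import robot, grip, kin, viewer
from scipy.spatial.transform import Rotation as R
def snap(cam,fn=None):
    im=viewer.read_camera(cam)
    if fn: cv2.imwrite('pics/'+fn,im[:,:,::-1])
    return im
def find(name,cam,n=3):
    c=viewer.camera_info(cam); out=[]
    for d in viewer.pinpoint(name,cam)[:n]:
        X=np.array(c['R']).T@(np.array(d['at'])-np.array(c['t']))
        px=np.array(c['camera_matrix'])@np.array(d['at']); px=px[:2]/px[2]
        out.append((round(d['confidence'],2),X.round(1).tolist(),px.round().tolist()))
    return out
E
python3 - <<'E'
from h import *
a=snap('scene','a.png');b=None
names=['cover_edge','cover_hinge','rotor_axis','rotor_mark','knob','lid_mark','rest_seat','tip_box_center','tube_rack_center','reagent_bottle_center']
for cam in ['scene','side']:
    if cam=='side': b=snap('side','b.png')
    for n in names: print(cam,n,find(n,cam))
s=robot.observe();print(s['t'],s['tcp_pos'],s['tcp_rot'])
E
```

```text
pics
scene cover_edge [(0.61, [558.8, 123.0, 310.8], [308.0, 145.0]), (0.27, [550.0, 142.0, 130.2], [311.0, 200.0])]
scene cover_hinge [(0.84, [545.4, 240.1, 147.7], [353.0, 202.0])]
scene rotor_axis []
scene rotor_mark [(0.69, [582.9, 181.3, 107.4], [324.0, 220.0])]
scene knob [(0.97, [592.6, 414.0, 45.3], [418.0, 259.0]), (0.92, [456.9, 360.9, 46.5], [399.0, 212.0]), (0.91, [776.8, 204.6, 47.0], [316.0, 305.0])]
scene lid_mark [(0.93, [804.9, 164.6, 25.3], [295.0, 317.0]), (0.92, [420.0, 400.6, 26.1], [414.0, 210.0]), (0.81, [555.7, 454.4, 23.0], [433.0, 256.0])]
scene rest_seat [(0.56, [466.9, -222.1, 33.2], [187.0, 176.0])]
scene tip_box_center [(0.67, [632.9, -205.4, 33.5], [170.0, 222.0])]
scene tube_rack_center [(0.69, [444.8, -406.9, 13.5], [132.0, 164.0])]
scene reagent_bottle_center [(0.91, [631.9, -381.3, 75.8], [104.0, 197.0])]
side cover_edge [(0.69, [554.8, 121.8, 311.9], [228.0, 185.0])]
side cover_hinge [(0.88, [542.8, 245.8, 144.6], [214.0, 271.0])]
side rotor_axis []
side rotor_mark []
side knob [(0.92, [773.2, 205.8, 43.0], [151.0, 249.0]), (0.79, [454.3, 362.1, 43.6], [229.0, 348.0]), (0.77, [326.5, 138.8, 42.2], [312.0, 286.0])]
side lid_mark [(0.95, [427.2, 403.6, 19.4], [232.0, 373.0]), (0.87, [556.2, 456.3, 26.8], [171.0, 371.0]), (0.7, [810.2, 166.2, 24.6], [149.0, 237.0])]
side rest_seat [(0.66, [471.5, -220.6, 32.3], [302.0, 179.0])]
side tip_box_center [(0.57, [631.3, -211.0, 30.9], [256.0, 168.0]), (0.5, [442.7, -402.7, 21.2], [325.0, 150.0])]
side tube_rack_center [(0.69, [443.8, -404.3, 19.8], [325.0, 150.0])]
side reagent_bottle_center [(0.97, [632.0, -383.3, 75.5], [275.0, 128.0])]
1.1 [185.14509964 623.07460298 214.60179736] [ 0.22672605  1.5588703  -0.22670762]
```

```bash
python3 -c "
import cv2,numpy as np
a=cv2.imread('pics/a.png');b=cv2.imread('pics/b.png')
cv2.imwrite('pics/ab.png',cv2.resize(np.vstack([a,b]),None,fx=.78,fy=.78))"
```

```text
(no output)
```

View pics/ab.png

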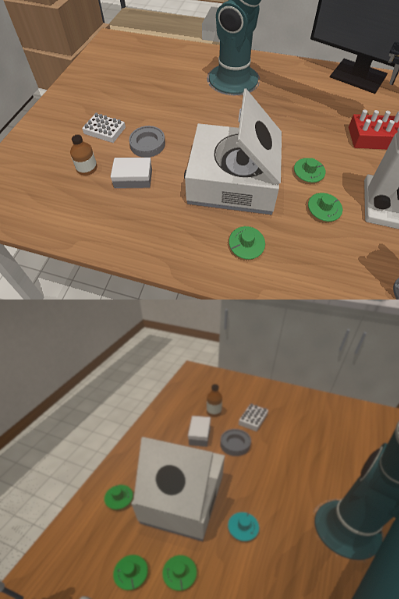

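```bash
cat >> h.py <<'E'
def down(a):
    y=np.array([np.cos(a),np.sin(a),0]);x=np.array([0,0,-1.]);return R.from_matrix(np.c_[x,y,np.cross(x,y)]).as_rotvec()
hinge=np.array([544,243,144.]); psi=np.arctan2(121,-13)  # front->back direction
bx=np.array([np.cos(psi),np.sin(psi),0])
def edge(th): return hinge+bx*(-205*np.cos(th)+10*np.sin(th))+np.array([0,0,205*np.sin(th)+10*np.cos(th)])
def st(tag=''):
    s=robot.observe();print(tag,round(s['t'],1),s['tcp_pos'].round(1) if hasattr(s['tcp_pos'],'round') else s['tcp_pos'],np.round(s['joints'],2),'F',np.round(s['contact_force'],1),'T',np.round(s['wrist_torque'],2),round(s['grip_width'],3));return s
E
python3 - <<'E'
from h import *
st()
grip(0.0,20)
p=np.array(robot.observe()['tcp_pos']);p[2]=440
robot.servo_line(p,feed=250)
for a in (psi-np.pi/2,psi+np.pi/2):
    print(a,kin.ik(edge(.9)-bx*70+[0,0,130],down(a)))
E
```

```text
1.1 [185.1 623.1 214.6] [-1.32  0.47 -0.01  1.6   0.01  1.07 -0.06] F [ 0.3 -0.4  0. ] T [ 0.04 -0.03  0.02] 0.998
0.10702747304937432 [-0.71993831  0.19306226  0.68530336  1.52046258 -0.12233717  1.47165267
  0.07538995]
3.2486201266391674 [-1.14908431  0.37700253  1.36968268  1.53927043 -0.369413    1.52658659
 -2.81159532]
```

Run:
```python
from h import *
o=down(psi-np.pi/2)
robot.movep(edge(.9)-bx*70+[0,0,110],o)
st('above')
robot.servo_line(edge(.9)-bx*45+[0,0,-22],feed=200)
st('front')
for th in np.arange(.9,1.81,.15):
    robot.servo_line(edge(th)-bx*8+[0,0,-24],feed=120); s=st(round(th,2))
    if np.linalg.norm(s['contact_force'])>35: print('high');break
robot.hold(.2)
snap('scene','c.png'); print(find('cover_edge','scene'),find('knob','scene',6))
```

```text
above 5.9 [564.2  56.  420.6] [-0.72  0.2   0.68  1.56 -0.13  1.43  0.08] F [0.3 0.  0.3] T [-0.05  0.05 -0.04] 0.006
front 6.8 [562.3  79.2 289.8] [-0.72  0.28  0.65  1.76 -0.18  1.16  0.08] F [ 0.1  0.7 -0.4] T [-0.1   0.01 -0.02] 0.009
0.9 7.2 [557.9 116.3 287.4] [-0.77  0.29  0.63  1.75 -0.18  1.16  0.02] F [ 0.5  0.3 -0.2] T [-0.07  0.04  0.02] 0.003
1.05 7.6 [555.  142.6 303. ] [-0.81  0.28  0.62  1.73 -0.17  1.19 -0.04] F [ 0.2 -0.5  0.5] T [-0.1   0.07  0.03] 0.003
1.2 8.0 [551.9 170.9 314.6] [-0.85  0.28  0.61  1.7  -0.17  1.22 -0.09] F [ 0.5 -0.  -1.3] T [-0.13  0.08  0.02] 0.004
1.35 8.4 [548.7 200.5 322.2] [-0.88  0.28  0.6   1.67 -0.17  1.24 -0.14] F [0.8 0.4 0.8] T [-0.04  0.09 -0.01] 0.007
1.5 8.8 [545.3 231.  325.1] [-0.92  0.3   0.58  1.65 -0.17  1.25 -0.19] F [0.8 0.1 0.4] T [-0.05  0.12 -0.  ] 0.005
1.65 9.2 [541.9 261.8 323.4] [-0.95  0.32  0.57  1.63 -0.18  1.25 -0.24] F [-0.5 -0.1 -0.3] T [-0.09  0.06 -0.02] 0.003
1.8 9.7 [538.5 291.8 317.1] [-0.98  0.34  0.56  1.61 -0.19  1.25 -0.28] F [-0.2 -0.6 -0.4] T [-0.1   0.07 -0.03] 0.008
[(0.68, [534.1, 307.4, 339.7], [399.0, 143.0])] [(0.93, [593.5, 418.2, 45.7], [420.0, 260.0]), (0.76, [779.6, 203.7, 46.4], [316.0, 306.0]), (0.73, [454.6, 360.2, 48.8], [399.0, 211.0]), (0.59, [319.5, 136.3, 45.1], [323.0, 161.0])]
```

View pics/c.png

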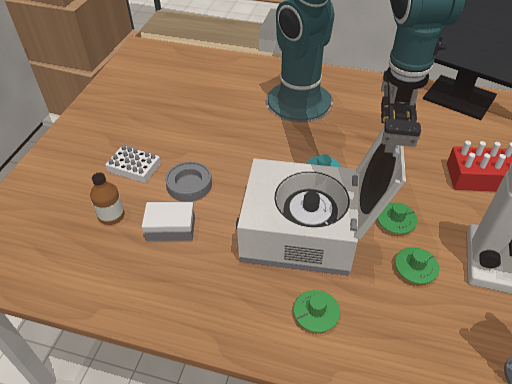

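Run:
```python
from h import *
o=down(psi-np.pi/2)
robot.servo_line(edge(1.5)-bx*60+[0,0,-10],feed=250)
c=hinge-bx*100
robot.servo_line([c[0],c[1],300],feed=250)
grip(0.7)
robot.hold(.2)
snap('wrist','d.png')
for n in ['knob','lid_mark','rotor_mark','rotor_axis','cover_hinge']: print(n,find(n,'wrist'))
snap('scene'); 
for n in ['knob','rotor_axis','rotor_mark','lid_mark']: print(n,find(n,'scene',6))
st()
```

```text
knob [(0.7, [558.0, 140.5, 127.6], [256.0, 180.0]), (0.66, [777.6, 209.3, 40.6], [429.0, 131.0]), (0.64, [317.6, 142.9, 42.7], [73.0, 145.0])]
lid_mark [(0.83, [809.5, 167.7, 20.5], [436.0, 162.0]), (0.8, [321.0, 87.1, 22.0], [85.0, 182.0]), (0.63, [508.7, 126.7, 106.5], [211.0, 183.0])]
rotor_mark [(0.74, [588.0, 182.2, 102.0], [286.0, 142.0])]
rotor_axis []
cover_hinge [(0.93, [540.0, 245.5, 145.3], [249.0, 74.0])]
knob [(0.85, [777.6, 204.9, 45.1], [316.0, 306.0]), (0.78, [551.1, 141.1, 126.9], [311.0, 201.0]), (0.75, [594.9, 416.8, 47.0], [419.0, 260.0]), (0.61, [630.6, -205.4, 31.9], [170.0, 222.0]), (0.58, [455.2, 359.7, 48.4], [399.0, 211.0]), (0.5, [320.9, 140.7, 45.7], [324.0, 162.0])]
rotor_axis [(0.68, [582.4, 181.0, 102.3], [324.0, 221.0])]
rotor_mark [(0.82, [583.9, 183.3, 104.1], [325.0, 221.0]), (0.59, [629.5, -382.0, 77.0], [105.0, 196.0])]
lid_mark [(0.69, [321.1, 86.5, 22.9], [305.0, 164.0]), (0.68, [556.9, 456.8, 25.2], [435.0, 256.0]), (0.65, [422.6, 403.2, 24.4], [415.0, 211.0]), (0.62, [503.5, 126.5, 112.4], [308.0, 190.0]), (0.59, [807.4, 167.7, 24.1], [297.0, 318.0])]
 12.8 [554.7 143.6 300. ] [-0.81  0.28  0.62  1.73 -0.17  1.19 -0.04] F [-0.6  0.  -0.5] T [-0.05  0.05  0.02] 0.7
```

View pics/d.png

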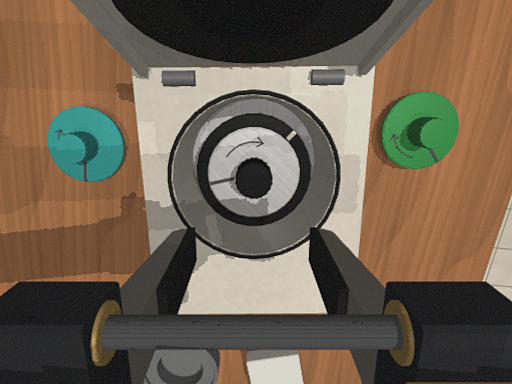

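```bash
cat >> h.py <<'E'
def plane(cam,uv,z,info=None):
    c=info or viewer.camera_info(cam);Rm=np.array(c['R']);K=np.array(c['camera_matrix']);t=np.array(c['t'])
    d=Rm.T@np.linalg.inv(K)@np.r_[uv,1];o=-Rm.T@t
    return o+d*(z-o[2])/d[2]
def proj(X,c): 
    p=np.array(c['camera_matrix'])@(np.array(c['R'])@np.asarray(X,float)+np.array(c['t']));return p[:2]/p[2]
def polar(im,c,ctr,z,rs,angs):
    X=np.array([[proj([ctr[0]+r*np.cos(a),ctr[1]+r*np.sin(a),z],c) for r in rs] for a in angs]).astype(np.float32)
    return cv2.remap(cv2.cvtColor(im,cv2.COLOR_RGB2GRAY),X[...,0],X[...,1],cv2.INTER_LINEAR).astype(float)
def circle(im,c,ctr,z,lo,hi,sign=-1):
    """bright->dark edge circle fit, world xy and radius"""
    ctr=np.array(ctr[:2],float);rs=np.arange(lo,hi,.5);an=np.linspace(0,2*np.pi,120,endpoint=False)
    for _ in range(4):
        P=polar(im,c,ctr,z,rs,an);g=sign*(P[:,4:]-P[:,:-4]);k=g.argmax(1);ok=g.max(1)>30
        r=rs[k+2][ok];a=an[ok];p=ctr+np.c_[r*np.cos(a),r*np.sin(a)]
        for _ in range(4):
            s=np.linalg.lstsq(np.c_[2*p,np.ones(len(p))],(p**2).sum(1),rcond=None)[0]
            rad=np.sqrt(s[2]+s[:2]@s[:2]);e=abs(np.linalg.norm(p-s[:2],axis=1)-rad);p=p[e<max(1.,2*np.median(e))]
        ctr=s[:2]
    return ctr,rad,len(p)
E
python3 - <<'E'
from h import *
im=cv2.imread('pics/d.png')[:,:,::-1].copy();c=viewer.camera_info('wrist')
ctr,rad,n=circle(im,c,[555,142],111,44,60);print('disc',ctr,rad,n)
an=np.radians(np.arange(0,360,1))
P=polar(im,c,ctr,105,np.arange(54,62),an).mean(1);print('rotor mark deg',P.argmax(),P.max(),np.median(P), [int(a) for a in np.where(P>(P.max()+np.median(P))/2)[0]])
P=polar(im,c,ctr,111,np.arange(36,50),an).mean(1);print('lid mark deg',P.argsort()[:8],P.min(),np.median(P))
q=robot.observe()['joints']
for a in np.linspace(1.45,-1.1,7):
    print(round(a,2),np.round(kin.ik([ctr[0],ctr[1],116],down(a)),2))
E
```

```text
disc [555.20829069 144.51056576] 51.52958286841858 120
rotor mark deg 52 184.375 31.875 [49, 50, 51, 52, 53]
lid mark deg [200 199 201 198 197 283 284 285] 63.57142857142857 178.5
1.45 [-0.56  0.47  0.32  1.89 -0.2   0.81  1.31]
1.02 [-0.62  0.48  0.4   1.89 -0.24  0.82  0.93]
0.6 [-0.68  0.49  0.47  1.9  -0.29  0.82  0.55]
0.18 [-0.72  0.5   0.53  1.9  -0.33  0.83  0.16]
-0.25 [-0.77  0.51  0.59  1.9  -0.37  0.84 -0.23]
-0.68 [-0.81  0.52  0.65  1.91 -0.41  0.85 -0.62]
-1.1 [-0.87  0.55  0.73  1.91 -0.47  0.86 -0.99]
```

```bash
cat > turn.py <<'E'
from h import *
C=np.array([555.2,144.5])
def turn(a0,da,z0,slack,n):
    z=z0
    for k in range(1,n+1):
        d=da*k/n
        zt=z0+2.9e0*max(0,d-slack)
        robot.movep([C[0],C[1],zt],down(a0-d)); s=st(f'{d:.2f} z{zt:.1f}')
        if np.linalg.norm(s['contact_force'])>45: print('STOP');return d
    return da
E
python3 - <<'E'
from turn import *
robot.movep([C[0],C[1],220],down(1.38)); st()
robot.servo_line([C[0],C[1],116],feed=120); st('down')
grip(0.3,45); s=st('grip')
turn(1.38,0.7,116,0.3,3)
E
```

```text
13.9 [555.4 144.5 220.3] [-0.62  0.34  0.38  1.81 -0.15  1.02  1.2 ] F [ 0.1 -0.   1.3] T [0.03 0.   0.  ] 0.701
down 14.9 [555.8 144.6 116.7] [-0.58  0.47  0.34  1.89 -0.21  0.81  1.25] F [ 0.6 -0.6  0. ] T [-0.01  0.03 -0.01] 0.701
grip 15.4 [555.3 144.5 116.4] [-0.58  0.47  0.34  1.89 -0.21  0.81  1.25] F [-1.2 -0.2  3.1] T [-0.02  0.19 -0.05] 0.401
0.23 z116.0 15.7 [555.7 144.5 116.4] [-0.62  0.48  0.4   1.89 -0.25  0.82  1.06] F [ 0. -1.  4.] T [-0.22 -0.01 -0.1 ] 0.406
0.47 z116.5 16.0 [555.1 144.6 116.5] [-0.67  0.48  0.46  1.9  -0.28  0.82  0.86] F [ 0.5 -0.7  2. ] T [-0.18  0.07  0.02] 0.406
0.70 z117.2 16.4 [555.2 144.7 117.1] [-0.71  0.49  0.51  1.9  -0.32  0.83  0.66] F [-0.3 -0.7  1.6] T [-0.07  0.06  0.01] 0.403
```

Run:
```python
from turn import *
turn(0.68,1.82,117.1,0,8)
robot.hold(.3); st('end')
snap('wrist','e.png')
for n in ['knob','lid_mark','rotor_mark']: print(n,find(n,'wrist'))
snap('scene')
for n in ['knob','lid_mark']: print(n,find(n,'scene',6))
```

```text
0.23 z117.8 16.7 [555.1 144.7 117.7] [-0.75  0.5   0.57  1.9  -0.36  0.84  0.46] F [-0.3 -0.6  2.1] T [-0.13  0.04  0.  ] 0.407
0.46 z118.4 17.0 [555.1 144.6 118.4] [-0.79  0.51  0.63  1.9  -0.39  0.85  0.27] F [0.5 1.  2.4] T [-0.06  0.01 -0.02] 0.402
0.68 z119.1 17.3 [555.1 144.6 119.1] [-0.83  0.53  0.68  1.91 -0.43  0.86  0.08] F [-0.2  0.4  2.5] T [ 0.03  0.16 -0.04] 0.404
0.91 z119.7 17.6 [555.2 144.6 119.7] [-0.87  0.54  0.74  1.91 -0.47  0.87 -0.11] F [0.3 0.6 3.1] T [0.   0.07 0.03] 0.405
1.14 z120.4 17.9 [555.3 144.6 120.4] [-0.91  0.56  0.8   1.91 -0.51  0.89 -0.3 ] F [0.7 0.6 1.6] T [ 0.05 -0.06  0.04] 0.406
1.36 z121.1 18.2 [555.3 144.4 121.1] [-0.95  0.58  0.86  1.91 -0.56  0.9  -0.49] F [ 0.8 -0.1  3.4] T [-0.07 -0.05 -0.04] 0.403
1.59 z121.7 18.5 [555.3 144.4 121.8] [-0.99  0.6   0.91  1.91 -0.6   0.92 -0.68] F [ 0.8 -0.7  5.4] T [-0.06  0.09  0.02] 0.407
1.82 z122.4 18.8 [555.3 144.3 122.5] [-1.02  0.63  0.97  1.91 -0.64  0.95 -0.87] F [ 0.4 -0.6  4.9] T [-0.12  0.   -0.05] 0.403
end 19.1 [555.4 144.3 122.5] [-1.02  0.63  0.97  1.91 -0.64  0.95 -0.88] F [ 2.1 -0.3  3. ] T [-0.25 -0.2  -0.01] 0.407
knob [(0.74, [555.2, 146.8, 138.6], [249.0, 255.0])]
lid_mark [(0.8, [586.5, 188.7, 112.9], [204.0, 158.0])]
rotor_mark [(0.84, [587.3, 183.6, 102.1], [216.0, 158.0]), (0.65, [589.0, 184.3, 111.8], [214.0, 157.0])]
knob [(0.91, [778.1, 204.1, 46.8], [316.0, 305.0]), (0.9, [594.0, 417.5, 48.1], [420.0, 259.0]), (0.79, [456.6, 362.3, 49.0], [400.0, 212.0]), (0.67, [550.3, 144.2, 133.6], [312.0, 199.0])]
lid_mark [(0.96, [806.0, 167.4, 24.5], [297.0, 318.0]), (0.91, [424.8, 405.4, 28.9], [416.0, 211.0]), (0.9, [559.5, 455.0, 26.1], [434.0, 256.0]), (0.82, [584.9, 182.0, 118.6], [325.0, 217.0])]
```

View pics/e.png

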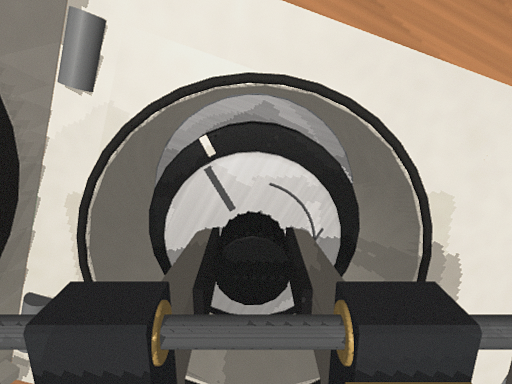

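Run:
```python
from h import *
im=cv2.imread('pics/e.png')[:,:,::-1].copy();c=viewer.camera_info('wrist')
for z in (115.5,117.5): print(z,circle(im,c,[555,144.5],z,44,60))
ctr=[555.2,144.5];an=np.radians(np.arange(30,80,.5))
P=polar(im,c,ctr,105,np.arange(54,62),an).mean(1);print('rotor',30+.5*P.argmax(),(30+.5*np.where(P>(P.max()+np.median(P))/2)[0]).tolist())
P=polar(im,c,ctr,117,np.arange(36,50),an).mean(1);print('lid',(30+.5*P.argsort()[:8]),P.min(),np.median(P))
```

```text
115.5 (array([554.33952465, 144.73181954]), np.float64(51.558450409177425), 93)
117.5 (array([555.08235145, 145.11252735]), np.float64(51.01122242934419), 92)
rotor 52.5 [49.0, 49.5, 50.0, 50.5, 51.0, 51.5, 52.0, 52.5, 53.0]
lid [54.5 54.  57.  55.  56.5 56.  57.5 55.5] 76.78571428571429 199.28571428571428
```

Run:
```python
from turn import *
turn(-1.14,.07,122.5,0,1)
robot.hold(.6); st()
im=snap('wrist');c=viewer.camera_info('wrist')
an=np.radians(np.arange(30,80,.5))
P=polar(im,c,C,117,np.arange(36,50),an).mean(1);print('lid',(30+.5*P.argsort()[:8]))
print('cam',-np.array(c['R']).T@np.array(c['t']), 'fwd',np.array(c['R'])[2])
robot.servo_line([C[0],C[1],140],feed=40); st('up')
robot.servo_line([C[0],C[1],270],feed=100); st('up2')
snap('side','f.png')
# rest refinement from fixed cameras
for cam in ('scene','side'):
    im=snap(cam);c=viewer.camera_info(cam)
    print(cam,find('rest_seat',cam),find('cover_edge',cam))
for a in (-1.2,-.8,-.4,0,.4): print(a,kin.ik([469,-221,60],down(a)))
```

```text
0.07 z122.7 19.7 [555.3 144.4 122.7] [-1.03  0.64  0.99  1.91 -0.66  0.95 -0.94] F [1.4 0.4 4.2] T [-0.33 -0.28  0.05] 0.409
 20.3 [555.3 144.4 122.7] [-1.03  0.64  0.99  1.91 -0.66  0.95 -0.94] F [ 1.7 -1.1  3.6] T [-0.46 -0.39 -0.01] 0.404
lid [50.5 53.5 51.  53.  52.5 51.5 52.  50. ]
cam [627.00118008 172.26608542 292.43202987] fwd [-0.25655597 -0.09709037 -0.96164052]
up 20.9 [554.6 144.9 139.9] [-1.05  0.62  1.01  1.9  -0.63  0.98 -0.96] F [-0.  -0.9 -2. ] T [-0.    0.1   0.01] 0.405
up2 22.3 [554.8 144.5 269.4] [-1.17  0.47  1.16  1.78 -0.46  1.2  -1.08] F [ 0.4 -0.3 -1.1] T [-0.05  0.15 -0.01] 0.407
scene [(0.67, [632.7, -207.7, 32.5], [169.0, 222.0])] [(0.74, [534.5, 310.2, 341.2], [401.0, 142.0])]
side [(0.81, [471.0, -217.7, 32.8], [302.0, 180.0])] [(0.79, [534.1, 307.4, 341.4], [192.0, 247.0])]
-1.2 [-0.25376153  0.59634918  0.80901301  2.07249406 -0.64603744  0.74102656
 -0.23160211]
-0.8 [-0.26014109  0.60010286  0.81823443  2.07282918 -0.6540616   0.7443945
  0.17568645]
-0.4 [-0.21783457  0.57690123  0.75788548  2.0705745  -0.60189517  0.72370328
  0.52816259]
0 [-0.16131853  0.55129737  0.67977422  2.06744891 -0.5355944   0.70124916
  0.86736912]
0.4 [-0.11582185  0.53432518  0.61852265  2.06484499 -0.4845449   0.68661683
  1.22035073]
```

View pics/f.png

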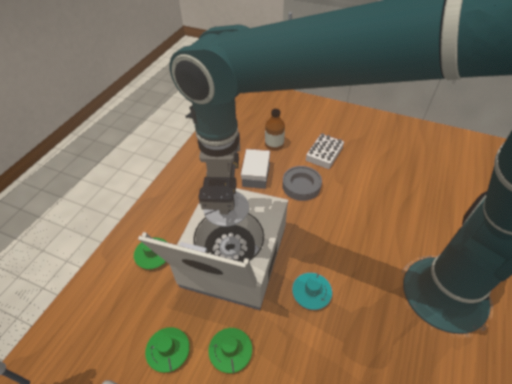

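Run:
```python
from turn import *
robot.movep([460,-45,270],down(-1.6)); robot.hold(.2); st()
im=snap('wrist','g.png');c=viewer.camera_info('wrist')
print(find('rest_seat','wrist'))
for z,lo,hi in ((36,57,72),):
    for sg in (1,-1): print(sg,circle(im,c,[469,-220],z,lo,hi,sg))
print(kin.ik([469,-221,42],down(-1.6)))
```

```text
23.8 [460.8 -44.  270.2] [-1.25  0.23  1.48  2.03 -0.26  1.1  -1.25] F [ 0.8 -0.8 -1. ] T [-0.04  0.16 -0.01] 0.409
[(0.65, [471.3, -218.7, 34.6], [391.0, 153.0])]
1 (array([ 473.50843496, -210.05548222]), np.float64(63.76491207468514), 92)
-1 (array([ 470.72254442, -217.50175257]), np.float64(63.728353789114195), 37)
[-0.22710479  0.62342265  0.77438723  2.07729458 -0.6774473   0.70932149
 -0.60786568]
```

View pics/g.png

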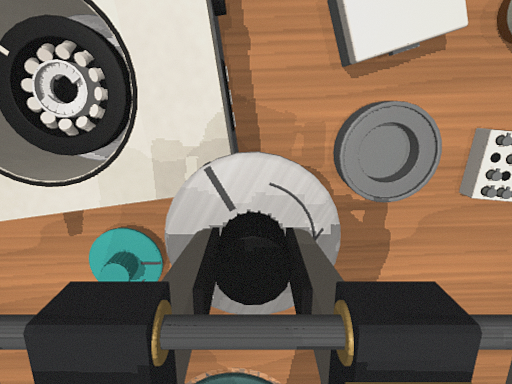

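Run:
```python
from turn import *
from scipy.optimize import minimize
def fit(cam):
    im=viewer.read_camera(cam);c=viewer.camera_info(cam)
    m=viewer.silhouettes('rest_seat',cam)
    an=np.linspace(0,2*np.pi,60)
    def ren(p):
        q=np.array([proj([p[0]+64*np.cos(a),p[1]+64*np.sin(a),z],c) for z in (36,0) for a in an])
        im=np.zeros((384*4,512*4),np.uint8);cv2.fillConvexPoly(im,cv2.convexHull((q*4+1.5).astype(np.int32)),1)
        return cv2.resize(im.astype(np.float32),(512,384),interpolation=cv2.INTER_AREA)
    # mask option A: network
    for d in m[:2]:
        M=d['mask'].astype(np.float32)
        r=minimize(lambda p:abs(ren(p)-M).sum(),[470,-219],method='Nelder-Mead',options=dict(initial_simplex=[[470,-219],[476,-219],[470,-213]],xatol=.2,fatol=1))
        print(cam,d['confidence'],M.sum(),r.x.round(1),r.fun)
    # option B: colour (grey, unsaturated vs wood)
    b=im.astype(int);sat=b.max(2)-b.min(2);M=((sat<22)&(b.max(2)<190)).astype(np.float32)
    u=proj([470,-219,20],c);yy,xx=np.mgrid[:384,:512];near=ren([470,-219]);roi=cv2.dilate((near>0).astype(np.uint8),np.ones((9,9)));M*=roi
    M=cv2.morphologyEx(M,cv2.MORPH_OPEN,np.ones((3,3)))
    r=minimize(lambda p:abs(ren(p)-M).sum(),[470,-219],method='Nelder-Mead',options=dict(initial_simplex=[[470,-219],[476,-219],[470,-213]],xatol=.2,fatol=1))
    print(cam,'colour',M.sum(),r.x.round(1),r.fun)
for cam in ('wrist','side','scene'): fit(cam)
```

```text
wrist colour 8569.0 [ 470.  -216.9] 333.5625
side 0.97 740.0 [ 472.1 -219.8] 419.25
side colour 1272.0 [ 475.5 -227.1] 204.8125
scene 0.79 1559.0 [ 467.3 -220.1] 45.375
scene colour 1486.0 [ 468.  -218.7] 89.4375
```

```bash
python3 - <<'E'
from turn import *
P=np.array([469.5,-218.3]);o=down(-1.6)
robot.movep([P[0],P[1],200],o); st()
robot.servo_line([P[0],P[1],75],feed=120); robot.servo_line([P[0],P[1],49],feed=40); robot.hold(.15);b=st('near')
z=49
while z>38:
    z-=.75; robot.servo_line([P[0],P[1],z],feed=15)
    s=robot.observe(); d=np.array(s['contact_force'])-b['contact_force']
    print(z,round(s['tcp_pos'][2],1),d.round(1))
    if d[2]>8: break
robot.hold(.3); st()
snap('scene'); print(find('knob','scene',6)); snap('side','i.png'); print(find('knob','side',6)); snap('wrist','j.png')
E
python3 -c "
import cv2,numpy as np
a=cv2.imread('pics/i.png')[110:240,220:400];b=cv2.imread('pics/j.png')
cv2.imwrite('pics/ij.png',np.vstack([cv2.resize(a,(416,300),interpolation=2),cv2.resize(b,(416,300))]))"
```

```text
25.1 [ 469.8 -217.8  200.1] [-0.45  0.38  1.03  1.99 -0.4   0.99 -0.83] F [ 0.4 -0.2 -1.3] T [-0.01  0.11  0.01] 0.406
near 27.2 [ 469.7 -218.4   49.2] [-0.25  0.61  0.79  2.08 -0.67  0.72 -0.62] F [ 0.8 -0.  -0.7] T [ 0.01  0.15 -0.02] 0.404
48.25 48.3 [-1.   0.  -1.1]
47.5 47.4 [-1.2 -0.3  0.4]
46.75 46.7 [-1.2  0.2 -1.2]
46.0 46.0 [-0.8  0.7 -0.6]
45.25 45.2 [-0.5  0.1 -0.7]
44.5 44.4 [-0.3 -0.8  0.5]
43.75 43.7 [-0.9 -0.2 -1.5]
43.0 43.0 [-2.2  0.2 -1.1]
42.25 42.2 [-1.2 -0.6 -1.3]
41.5 41.4 [-0.7 -0.3 -1.3]
40.75 41.3 [-2.6  1.1  6.6]
40.0 41.3 [-6.1  2.9 15.6]
 30.5 [ 469.6 -218.3   41.3] [-0.23  0.63  0.78  2.08 -0.69  0.71 -0.6 ] F [-4.5  2.5 14.7] T [ 0.55  1.14 -0.03] 0.408
[(0.97, [458.1, 359.8, 49.5], [399.0, 212.0]), (0.93, [594.9, 417.8, 46.7], [419.0, 260.0]), (0.86, [319.4, 139.6, 45.6], [324.0, 161.0]), (0.81, [777.2, 207.1, 47.8], [318.0, 305.0]), (0.57, [462.1, -220.3, 56.0], [188.0, 170.0])]
[(0.89, [594.5, 413.8, 48.0], [165.0, 343.0]), (0.88, [323.5, 139.2, 37.2], [312.0, 288.0]), (0.84, [776.7, 206.7, 44.3], [150.0, 248.0]), (0.67, [464.7, -217.4, 55.7], [304.0, 176.0]), (0.63, [456.6, 359.8, 46.4], [228.0, 346.0])]
```

View pics/ij.png

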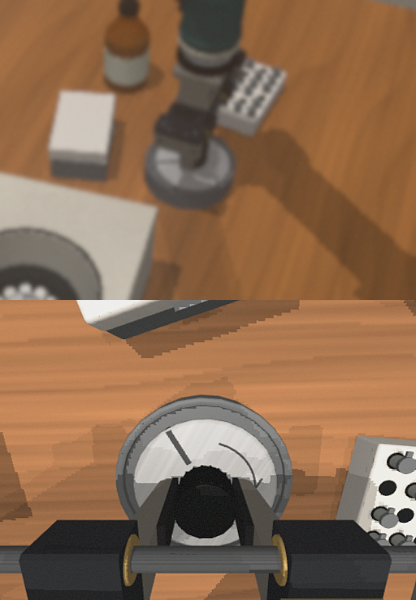

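Run:
```python
from turn import *
p=np.array(robot.observe()['tcp_pos']);p[2]=41.0
robot.servo_line(p,feed=15);robot.hold(.2);st()
grip(0.65);st('open')
p[2]=130;robot.servo_line(p,feed=100);p[2]=240;robot.servo_line(p,feed=200);robot.hold(.3);st('up')
im=snap('wrist','k.png');c=viewer.camera_info('wrist')
print('lid',circle(im,c,p[:2],36,44,57), 'dish', circle(im,c,p[:2],36,60,72,1), find('knob','wrist'),find('rest_seat','wrist'))
snap('scene');print(find('cover_edge','scene'),find('tip_box_center','scene'),find('tube_rack_center','scene'),find('reagent_bottle_center','scene'))
```

```text
31.2 [ 469.9 -218.4   41.3] [-0.24  0.63  0.78  2.08 -0.68  0.71 -0.61] F [-1.1  0.4  6. ] T [0.16 0.46 0.01] 0.402
open 31.7 [ 469.5 -218.3   40.9] [-0.24  0.63  0.78  2.08 -0.68  0.71 -0.61] F [-0.7 -0.3  0.3] T [-0.07  0.08  0.02] 0.645
up 33.8 [ 469.1 -218.3  239.2] [-0.51  0.33  1.08  1.95 -0.33  1.06 -0.88] F [ 1.3  0.5 -0.2] T [ 0.01  0.15 -0.03] 0.646
lid (array([ 468.69028086, -218.00177495]), np.float64(51.40051081851236), 115) dish (array([ 473.00153505, -221.05278489]), np.float64(62.00939797797378), 50) [(0.94, [469.5, -219.5, 55.6], [254.0, 173.0])] [(0.35, [467.6, -218.1, 56.3], [252.0, 175.0])]
[(0.65, [536.1, 311.9, 340.7], [401.0, 143.0]), (0.61, [467.7, -219.8, 32.9], [188.0, 177.0])] [(0.91, [628.5, -207.0, 28.1], [170.0, 222.0])] [(0.67, [447.8, -403.5, 11.6], [133.0, 165.0]), (0.51, [545.3, 245.4, 144.7], [355.0, 203.0])] [(0.92, [629.9, -382.4, 76.9], [104.0, 196.0])]
```

View pics/k.png

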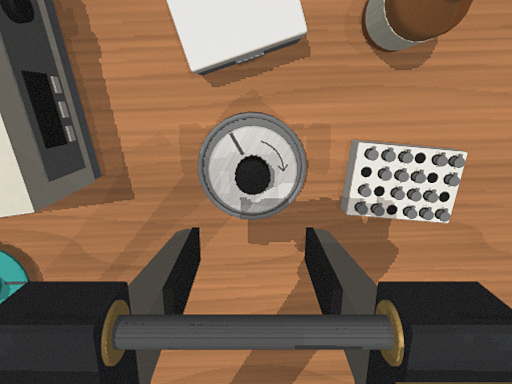

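The lid, at pixel (252,170), lies level inside the dish rim with an even gap all round. The tip box, tube rack and bottle are where they were.

```bash
python3 -c "
from h import *
robot.job_done(); st()"
```

```text
the job is handed in; nothing more can be done
the job is handed in; nothing more can be done
```

The job is done and handed in at about 34 s on the robot's clock. The hand-in gives no verdict, so the figures below are my own checks.

- **Cover:** I pushed it back to about 1.8 rad. The last picture still shows its edge there, at y ≈ 310 mm and z ≈ 341 mm.
- **Unscrewing:** I turned the knob 2.59 rad clockwise in one grip, following the thread up about 6 mm. The lid's line ended about 1° from the rotor's line (52° against 51°), and I held there for over half a second before lifting.
- **Placing:** The lid met the ledge at a tool height of 41.3 mm, against 41.5 mm expected. It was still gripped, with about 15 N of contact force, and I released it only after that.
- **Final position:** The lid's centre measured (468.7, −218.0) mm. Estimates of the rest's centre lie around (470, −218) mm, and the last picture shows an even gap all round.
- **Bystanders:** The tip box, tube rack and bottle read within about 6 mm of their first positions, which is about the measurement noise.

**Disagreements:** Two fits of the rest's position were off:
- The colour fit from the side camera was about 10 mm off, and I left it out.
- The last dish-rim fit gave (473, −221) mm from only 50 of 120 edge points, about 5 mm from the lid. That is still inside the 12 mm limit.

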